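# Hold the shut-off lock open with its service key

### The arm

A 6-joint arm with a two-finger parallel gripper is mounted at the origin on a cart in front of the work surface, level with it; the furniture and walls round the work are solid. World frame = base frame: x ahead of the robot, y to its left, z up, the work surface at z = 0. Lengths are in m, angles in rad, forces in N, time in s.
With the tool pointing down it reaches from about 0.3 to 0.775 m from the base axis. Payload 14.6 kg.
Tool frame: the origin (TCP) lies at the very end of the fingers, on their centre line; the grasp point (between the pads) lies 19 mm behind it (env.grip_point_offset is the distance from the TCP to the grasp point, in m); z points along the fingers, x is the direction in which the jaws open and shut, and the axes are right-handed (so a half turn about z gives the same grasp; the last joint's range is limited). The gripper opens to 94 mm and grips with 3 to 60 N. Pads are 16 mm wide; open, the fingers measure 119 mm over their backs; the gripper's body (75 mm by 177 mm) begins 78 mm behind the grasp point.
Start: joints at [1.038, 0.3, 1.521, -0, 1.321, -0.067], TCP at [0.247, 0.491, 0.205] pointing down, gripper open.
Joint ranges: [-3.03, 3.03], [-0.79, 2.21], [0.23, 2.52], [-1.04, 4.18], [0, 3.07], [-2.55, 2.55]. Speed limits (rad/s): [2.22, 2.22, 2.57, 3.14, 3.14, 3.14].

### API

Orientations are given as a rotation vector (axis times angle).
In Python, from bench import env gives the robot as it stands.
- The arm moves only by the shell command python3 -m crank 'ROWS' [FORCE]. ROWS is JSON, a list of rows, each a list of 5 numbers: the closure, from 0 (fully open) to 1 (shut), then the shift along the tool's x, y, z in m, then the turn about the tool's z in degrees. A call has 1 to 20 rows; each row is the pose to reach, as a shift and turn from the pose commanded when the call began, along the tool's axes at that moment; what a row does not reach only later rows make up. A row lasts 1/8 s, in which the tool goes at most 62.5 mm and 10.7 degrees, less where a joint would pass 70% of its speed; a pose out of reach is approached as far as the arm can. A call with a gripper value outside its range is refused whole. The fingers move at their own pace and stop on an object; FORCE is the grip in N (left out, the last holds). Time passes only in rows, so rows that repeat a pose let the fingers close. It gives the time, the measured TCP pose, the force and the opening at its end, in the units of the state.
- env.sense(): the state, without advancing time (a new reading comes with each control period).
- env.read_camera(name): name is "scene" or "top"; returns the picture (400x640x3 uint8, red, green, blue); there is no depth.
- env.camera_params(name): a dict with "intrinsics" (3x3 intrinsics, pixels), "R" (3x3) and "t" (3): a world point X has camera coordinates R X + t. Camera axes: x right, y down, z forward; pixel columns grow to the right and rows downward; lengths in m; the calibration is good to about 2 mm. A picture is of the moment at which its call begins. camera_params takes no time and is no camera call.
- env.hand_in(): hands the job in, once; it reports no verdict.
Trained networks look in the newest picture that a camera, given by its name, has taken for a name from the list of things; names that differ only in an ending like _2 or _b are one class to them, and where a whole thing is asked for, a point or a joint stands for the part that bears it (a point fixed in the world has none). Each returns a list of dicts, best first, with "score" (0 to 1); they miss things now and then, are a little off and sometimes report something else, mostly with a low value. They report only what shows in the picture. A call takes as long as a camera call. They do not tell look-alikes from the thing itself.
- env.boxes_of(query, camera): "bbox" ([centre column, centre row, width, height] in pixels, round what is visible of it).
- env.regions_of(query, camera): "region" (400x640 bool, what is visible of it) and "bbox" ([centre column, centre row, width, height] in pixels, round what is visible of it).
- env.landmark_of(query, camera): "centre" ([column, row] in pixels: a listed point, or the origin of a listed thing).
The state is a dict: "t": time; "joint_pos": joint angles; "qvel": joint speeds; "effort": joint torques, N m; "position": TCP position; "eef_rot": TCP orientation; "contact_force": force on the tool from outside, world axes, zero at the start; "moment": the same for the moment, N m; "finger_gap": finger opening in m.
Only numpy, scipy, OpenCV 4.12 (cv2) and the standard library are available. Lean on these libraries where they do the work, as an engineer would, in place of code of your own. Each camera call takes 0.05 s, during which the arm holds its last target.

### The job

The water shut-off box on the counter has a spring-return lock in its top. Take the service key with the flat, rectangular, holed bow out of the key stand, push it fully home into the lock, working it past the sticky pins, then turn it clockwise (seen from above) a quarter turn to the stop. Finish while still gripping the key and holding the lock turned; leave the T-handled key in its pocket and do not disturb the other things on the counter.

Things in the scene. Friction and masses are not known exactly. Their poses are not given: they have to be found in the camera images.
- lock_key: Service key, steel, upright, tip down, in either pocket of the stand. Origin: middle of its tip; z up the key, y along the width of blade and bow, x across them. Blade to z = 25.5 mm, 16 wide, 6 thick, tapering over the lowest 7 mm to 10 x 2.5 mm at the tip. Same after a half turn about z, and may enter the lock either way round. 70 g. In the stand its tip is 10 mm above the counter.
- key_bow (a point): Middle of the service key's bow, on the key's axis 64 mm above the tip, axes as the key's. The bow is a flat rectangle from 40 to 80 mm above the tip, 40 mm wide (y), 10 mm thick (x), with a 16 x 14 mm window from 57 to 71 mm. Grip it from above across the 10 mm thickness.
- key_collar (a point): Centre of the underside of the service key's round collar (24 mm in diameter, 4 mm thick), on the key's axis 36 mm above the tip, axes as the key's. Between blade and collar is a round neck 6 mm in diameter. The collar rests on the stand's top, and on the lock's face plate when the key is fully home.
- tee_key: The other key, to be left in its pocket: same blade, neck and collar, but a round T-bar handle 44 mm long (along y), 12 mm thick, its axis 66 mm above the tip. Origin at the tip.
- key_stand: Black key stand, fixed, 56 (x) x 130 (y) x 46 mm high, origin under its centre. Two slot pockets, 20 mm (along y) by 10 mm (along x), 42 mm deep, at y = +35 and -35 mm; a key's blade hangs in each with its width along the stand's y.
- shutoff_box: Grey steel shut-off box, fixed, 90 x 90 x 58 mm high, origin under its centre. On top, in the middle, is the lock: a square steel face plate, 40 x 40 x 8 mm, upper side 71 mm above the counter, with a key slot through it. Under the plate a round brass collar with a pointer turns with the lock; two small pegs mark the pointer's travel.
- lock_face (a point): Centre of the key slot at the upper side of the face plate, 71 mm above the counter; axes as the box's. Slot 19 mm long (y), 8 mm wide (x). The plug's slot, equal in size, begins 11 mm below; in it two sticky spring pins, one from each broad side, 20 and 28 mm below. Pushing past them takes up to about 15 N, less if the key is rocked about its axis by some 0.05 rad. Fully home is 36 mm deep.
- plug (a joint): Angle of the lock's plug, rad: 0 at rest (slot in line with the face plate's), growing clockwise from above to a hard stop at 1.5. A spring drives it back (0.04 N m at rest, 0.13 at the stop). The blade cannot turn inside the face plate: it turns only within about 2 mm of fully home. The key has about 0.13 rad of play, so it must turn about 1.6 to reach the stop.
- adjustable_wrench: Steel adjustable wrench lying near the counter's front edge, 217 mm long, bystander.
- tape_spool: Thread-seal tape spool, 53 mm across and 16 mm high, bystander.
- plug_brass: Brass pipe plug with square head, 27 x 27 x 25 mm, bystander.
- nipple_brass: Brass pipe nipple, 25 x 34 x 29 mm, bystander.
- flux_tin: Round tin with slip lid, 62 mm across, 34 mm high, bystander near the counter's front edge.
- pipe_end (a point): Upper end of an obstacle, fixed, not part of the job: a bare grey pipe 25 mm thick that leans from the floor by the cart over the counter's front edge; the end stands 0.38 m above the counter, and at the counter's height it passes x = 0.34, y = 0.18. Keep clear of it, and of the overshelf behind, whose front edge is at x = 0.70, 0.43 m up.
Not all that is in view belongs to the job. What is shaped like the lock_key but red is not meant.

How it is judged:
On the way, in this order (a step that is already met when the one before it is completed fails the run):
1. the service key is lifted clear of the key stand (height (world z) of lock_key above 0.055 m and contact force between the fingers and lock_key above 0.5 N), for 0.1 s.
2. the key is fully home in the lock, not yet turned (horizontal distance between key_collar and lock_face below 0.004 m and z of key_collar in the frame of lock_face between -0.003 and 0.003 m and angle between lock_key's own z axis and vertical below 0.12 rad and value of joint plug below 0.35 rad), for 0.1 s.
At the end, for the whole second after the job is handed in: The service key is home in the lock (collar within 3 mm of the face plate, 4 mm of the slot's centre), the plug is turned to more than 1.25 rad and still, the fingers still grip the key, and the T-handled key stands in its pocket (within 15 mm of its start) (horizontal distance between key_collar and lock_face below 0.004 m and z of key_collar in the frame of lock_face between -0.003 and 0.003 m and angle between lock_key's own z axis and vertical below 0.12 rad and value of joint plug above 1.25 rad and velocity of joint plug between -0.1 and 0.1 rad/s and contact force between the fingers and lock_key above 1 N and distance of tee_key from where it was at the start of the episode below 0.015 m); the arm keeps its last pose, push and grip.
It fails at once if the T-handled key is disturbed (moved more than 15 mm) (distance of tee_key from where it was at the start of the episode above 0.015 m).
It fails at once if a bystander is disturbed (moved more than 25 mm) (distance of any of adjustable_wrench, tape_spool, plug_brass, nipple_brass, flux_tin from where it was at the start of the episode above 0.025 m).
It also fails if it takes over 53 s, if anything falls off the work surface, if the arm or the gripper's body presses on something with over 40 N, if the wrist force passes 120 N, or if a joint passes its speed limit or range.

## Working session

There is one attempt and no reset: what is moved stays moved. The work goes in short steps, Python scripts to look and compute and a shell command to move; the robot and the scene stay as the last step left them, time stands still between calls to the robot, and variables do not carry over. Pictures are saved under pics/ and viewed, and the job is handed in when it is done.

```bash
ls; mkdir -p pics; python3 - <<'E'
from bench import env
import cv2
s=env.sense();print(s)
for c in("scene","top"):
    im=env.read_camera(c);cv2.imwrite(f"pics/{c}0.png",im[:,:,::-1]);print(c,env.camera_params(c))
E
```

```text
pics
{'t': 0.0, 'joint_pos': array([ 1.03837104e+00,  3.00517051e-01,  1.52160395e+00,  1.70032136e-05,
        1.32069383e+00, -6.65743948e-02]), 'qvel': array([ 0.00143836,  0.00212568,  0.00102349,  0.0014512 , -0.00129304,
        0.00019452]), 'effort': array([-7.13307218e-04, -5.31808805e+01, -3.52730477e+01,  7.07691209e-02,
        2.44741532e-02, -1.02464121e-04]), 'position': array([0.24689863, 0.49116434, 0.20485145]), 'eef_rot': array([ 2.67374585e+00,  1.64839021e+00, -1.70936045e-03]), 'contact_force': array([-0.44243614, -0.37163183, -1.17694379]), 'moment': array([0.04123967, 0.00833866, 0.02431328]), 'finger_gap': 0.09411201343882449}
scene {'intrinsics': array([[486.36677811,   0.        , 326.65665386],
       [  0.        , 486.36677811, 197.17939077],
       [  0.        ,   0.        ,   1.        ]]), 'R': array([[ 0.85913582, -0.51147713,  0.0166368 ],
       [-0.26271979, -0.46872666, -0.8433704 ],
       [ 0.43916278,  0.72019891, -0.53707503]]), 't': array([-0.4672505 ,  0.36100724,  1.1721114 ])}
top {'intrinsics': array([[490.90749366,   0.        , 321.88886344],
       [  0.        , 490.90749366, 198.47400762],
       [  0.        ,   0.        ,   1.        ]]), 'R': array([[ 0.0116319 , -0.99993098, -0.00165573],
       [-0.99839762, -0.01152233, -0.05540237],
       [ 0.05537947,  0.00229751, -0.99846274]]), 't': array([0.01104941, 0.57492003, 1.72173243])}
```

View pics/scene0.png

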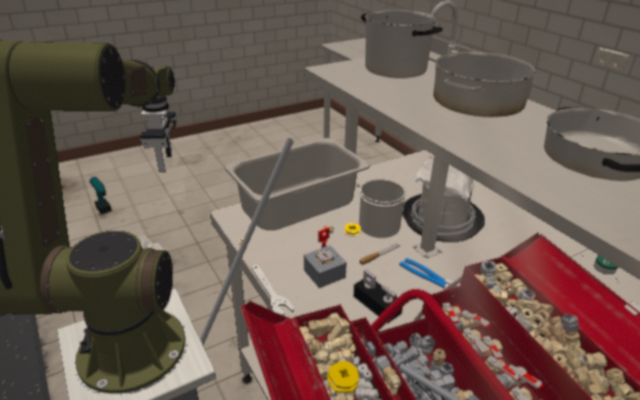

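View pics/top0.png

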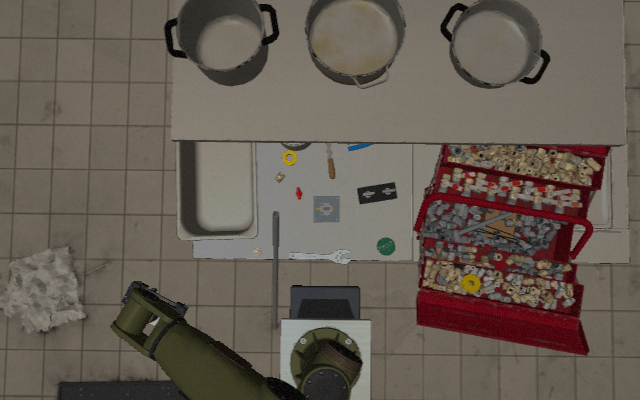

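```bash
cat > h.py <<'E'
from bench import env
import numpy as np, cv2
def P(c):
    p=env.camera_params(c); return p["intrinsics"],p["R"],p["t"]
def at_z(c,uv,z):
    K,R,t=P(c); d=R.T@np.linalg.inv(K)@np.array([uv[0],uv[1],1.]); o=-R.T@t
    return o+d*(z-o[2])/d[2]
def proj(c,X):
    K,R,t=P(c); q=K@(R@np.asarray(X)+t); return q[:2]/q[2]
def tri(a,b):
    A=[];B=[]
    for c,uv in(("scene",a),("top",b)):
        K,R,t=P(c);M=K@np.c_[R,t]
        for i in(0,1):
            r=uv[i]*M[2]-M[i];A.append(r[:3]);B.append(-r[3])
    return np.linalg.lstsq(np.array(A),np.array(B),rcond=None)[0]
E
python3 - <<'E'
from h import *
for c,(x0,y0,x1,y1),f in(("scene",(290,215,410,315),6),("top",(270,145,410,265),5)):
    im=env.read_camera(c)[y0:y1,x0:x1,::-1]
    cv2.imwrite(f"pics/{c}crop.png",cv2.resize(im,None,fx=f,fy=f,interpolation=cv2.INTER_CUBIC))
for q in("lock_key","key_bow","key_collar","tee_key","key_stand","shutoff_box","lock_face","pipe_end"):
    for c in("scene","top"):
        try:
            print(q,c,[(np.round(d["centre"],1),round(d["score"],2)) for d in env.landmark_of(q,c)[:4]])
        except Exception as e: print(q,c,e)
E
```

```text
lock_key scene [(array([367.2, 293.3]), 0.67), (array([322. , 250.1]), 0.46)]
lock_key top [(array([280.5, 181.7]), 0.66), (array([369.4, 195.8]), 0.6), (array([300.1, 192.9]), 0.54)]
key_bow scene [(array([323.4, 234.4]), 0.51), (array([366. , 276.7]), 0.49)]
key_bow top [(array([366. , 189.9]), 0.58), (array([298.2, 193.8]), 0.43), (array([274.6, 216.5]), 0.38), (array([257.2, 250.9]), 0.32)]
key_collar scene [(array([322. , 241.5]), 0.59), (array([368.6, 288.3]), 0.48)]
key_collar top [(array([362. , 193.7]), 0.46), (array([297.7, 192.7]), 0.41)]
tee_key scene [(array([388.6, 308.1]), 0.58)]
tee_key top [(array([382.9, 188.8]), 0.58)]
key_stand scene [(array([377.8, 303.2]), 0.66)]
key_stand top [(array([377.7, 194.5]), 0.87)]
shutoff_box scene [(array([321.4, 277. ]), 0.56)]
shutoff_box top [(array([325.3, 211.3]), 0.6)]
lock_face scene [(array([328. , 254.4]), 0.64)]
lock_face top [(array([326.2, 208.5]), 0.79)]
pipe_end scene [(array([287.7, 139.4]), 0.72)]
pipe_end top [(array([277.1, 217.1]), 0.91)]
```

```bash
python3 - <<'E'
from h import *
for q in("key_stand","shutoff_box","plug","tape_spool","flux_tin"):
    r=env.regions_of(q,"top")
    for d in r[:2]:
        m=d["region"].astype(np.uint8); ys,xs=np.nonzero(m)
        print(q,round(d["score"],2),cv2.minAreaRect(np.c_[xs,ys].astype(np.float32)))
E
```

```text
key_stand 0.66 ((376.1318359375, 192.8002166748047), (17.474641799926758, 39.31794357299805), 82.23483276367188)
shutoff_box 0.68 ((319.3856506347656, 253.7863006591797), (60.5257682800293, 14.893152236938477), 6.842773914337158)
shutoff_box 0.61 ((325.5, 209.0), (26.0, 25.0), 90.0)
tape_spool 0.6 ((289.5, 157.5), (13.0, 13.0), 90.0)
flux_tin 0.59 ((385.5, 246.5), (17.0, 17.0), 90.0)
```

View pics/scenecrop.png

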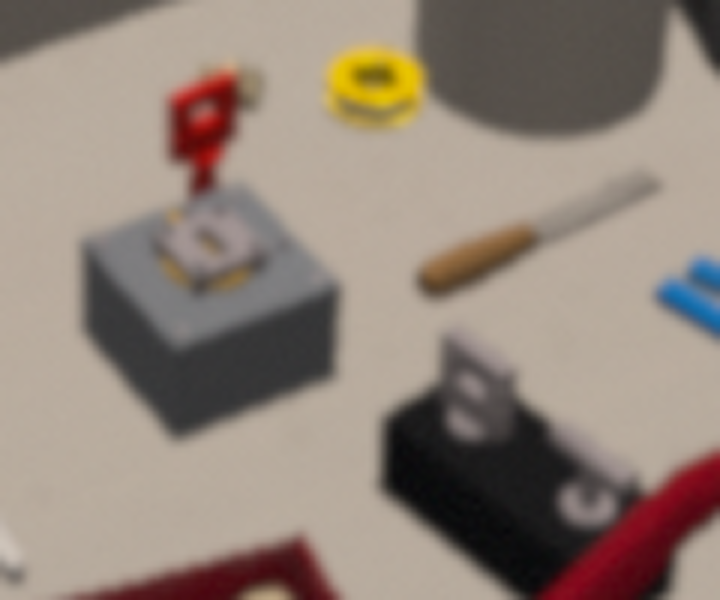

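View pics/topcrop.png

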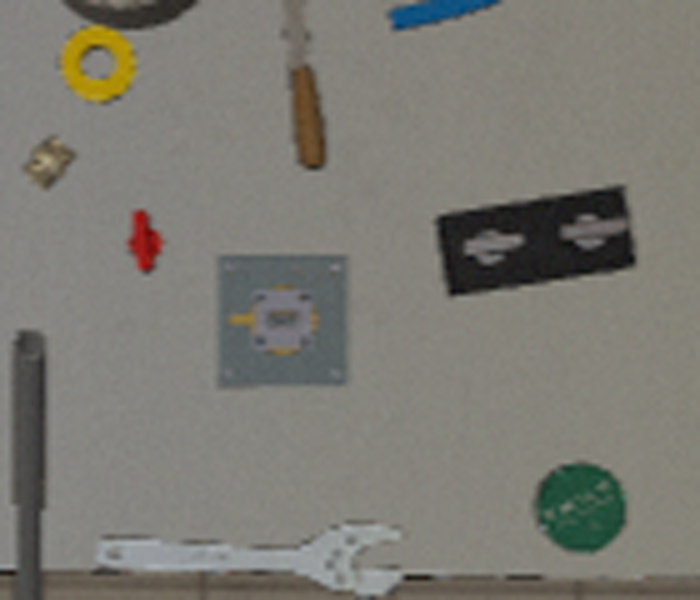

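Candidates for the key: holed flat bow in the stand's left pocket (scene 367,278; top 368,194), T-key in the right pocket (scene 388,295; top 387,191), and a red look-alike behind the box (scene 324,236; top 299,193). I choose the steel one in the left pocket. The crop shows its window and flat bow. Next I measure.

```bash
python3 - <<'E'
from h import *
print("pipe",tri((287.7,139.4),(277.1,217.1)))
print("stand",tri((377.8,303.2),(377.7,194.5)), "face",tri((328,254.4),(326.2,208.5)), at_z("top",(326.2,208.5),.071))
# stand segmentation: dark pixels at top, in 8x
im=env.read_camera("top"); g=im.max(2)
# dark stand
sub=g[170:215,345:410]
m=(sub<75).astype(np.uint8); m=cv2.morphologyEx(m,cv2.MORPH_CLOSE,np.ones((7,7)))
n,l,s,c=cv2.connectedComponentsWithStats(m); k=1+s[1:,4].argmax()
ys,xs=np.nonzero(l==k); r=cv2.minAreaRect(np.c_[xs+345,ys+170].astype(np.float32)); print(r)
cv2.imwrite("pics/stand.png",cv2.resize(im[170:215,345:410,::-1],None,fx=12,fy=12,interpolation=cv2.INTER_CUBIC))
cv2.imwrite("pics/lock.png",cv2.resize(im[190:230,305:345,::-1],None,fx=14,fy=14,interpolation=cv2.INTER_CUBIC))
im=env.read_camera("scene")
cv2.imwrite("pics/sstand.png",cv2.resize(im[260:320,345:405,::-1],None,fx=10,fy=10,interpolation=cv2.INTER_CUBIC))
E
```

```text
pipe [0.50086922 0.14185678 0.37527449]
stand [ 0.59280022 -0.18131927  0.00879027] face [5.41586255e-01 9.53477328e-05 6.75425168e-02] [0.53749598 0.00242502 0.071     ]
((376.8089294433594, 192.9305877685547), (16.470510482788086, 37.87822341918945), 80.90972137451172)
```

View pics/stand.png

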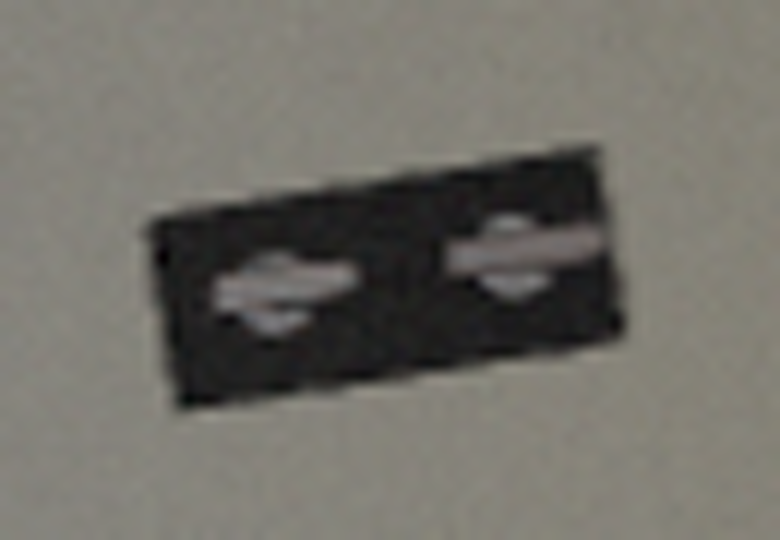

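View pics/lock.png

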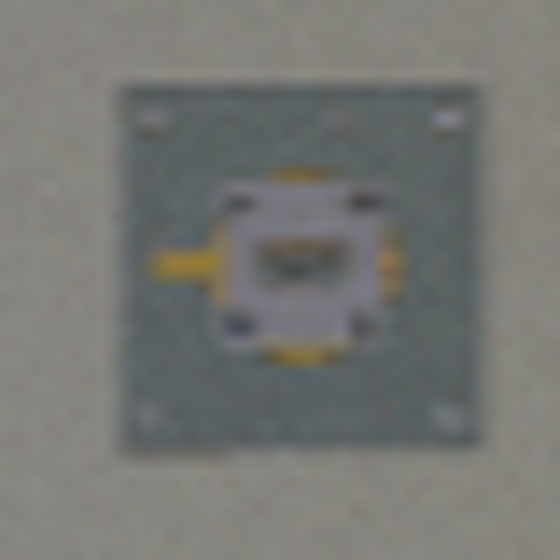

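View pics/sstand.png

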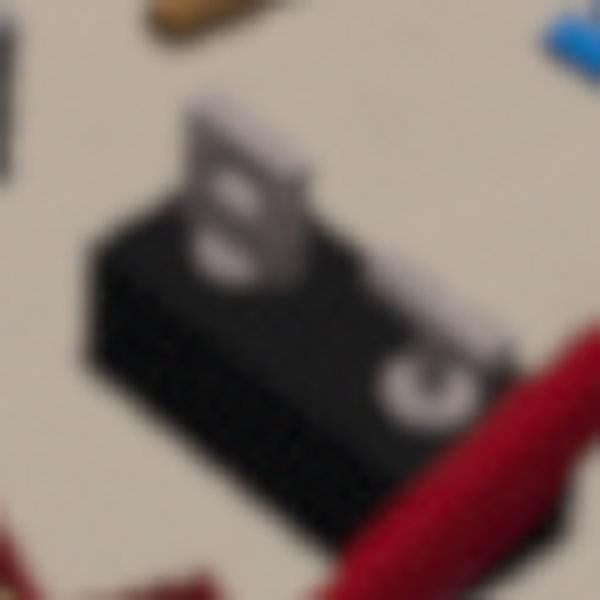

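```bash
python3 - <<'E'
from h import *
f=lambda x,y:((x+.5)/12-.5+345,(y+.5)/12-.5+170)
print("collar",at_z("top",f(275,293),.050),"bow",at_z("top",f(286,284),.090))
for p in ((213,297),(358,270)): print(at_z("top",f(*p),.09))
print("T",at_z("top",f(525,249),.082),at_z("top",f(512,257),.05))
C=[at_z("top",f(*p),.046) for p in((150,215),(600,147),(625,340),(178,410))]
print(np.round(C,4),np.mean(C,0)); 
print("lock",at_z("top",(325.96,208.46),.071))
f=lambda x,y:((x+.5)/14-.5+305,(y+.5)/14-.5+190)
for z in(.058,):
  C=[at_z("top",f(*p),z) for p in((122,88),(480,88),(480,445),(122,445))];print(np.round(C,4),np.mean(C,0))
# scene bow-top corners / windows
f=lambda x,y:((x+.5)/10-.5+345,(y+.5)/10-.5+260)
print("scene bow top", at_z("scene",f(255,140),.09), "window",at_z("scene",f(238,188),.074),"collar",at_z("scene",f(235,255),.046))
th=np.radians(8.6)
def ov(k,yaw,z0):
  pass
# overlay predicted key for guess
for n,base in(("A",(0.582,-0.143)),):
  print(proj("top",(*base,.09)),proj("scene",(*base,.09)))
print(f(0,0))
E
```

```text
collar [ 0.59038946 -0.14036983  0.05      ] bow [ 0.59034236 -0.1398367   0.09      ]
[ 0.58642471 -0.11924357  0.09      ]
[ 0.59454073 -0.16014994  0.09      ]
T [ 0.60162203 -0.20836081  0.082     ] [ 0.6016183  -0.20886775  0.05      ]
[[ 0.6129 -0.1043  0.046 ]
 [ 0.6342 -0.2348  0.046 ]
 [ 0.5782 -0.2422  0.046 ]
 [ 0.5564 -0.1129  0.046 ]] [ 0.59541857 -0.17355291  0.046     ]
lock [0.53762346 0.00324812 0.071     ]
[[ 0.5813  0.0476  0.058 ]
 [ 0.5823 -0.0408  0.058 ]
 [ 0.4943 -0.0416  0.058 ]
 [ 0.4932  0.0465  0.058 ]] [0.53776259 0.00290423 0.058     ]
scene bow top [ 0.58661047 -0.14767627  0.09      ] window [ 0.58315957 -0.14659652  0.074     ] collar [ 0.58667487 -0.14321932  0.046     ]
[369.29276919 195.67512789] [367.58358215 273.09596642]
(344.55, 259.55)
```

```bash
cat >> h.py <<'E'
from scipy.spatial.transform import Rotation as Rn
def to(target=None,yaw=None):
    s=env.sense(); R=Rn.from_rotvec(s["eef_rot"]).as_matrix()
    y=np.degrees(np.arctan2(R[1,0],R[0,0]))
    print("pos",np.round(s["position"],4),"yaw",round(y,2),"tilt",np.round(R[:,2],4),"F",np.round(s["contact_force"],1),"M",np.round(s["moment"],2),"gap",round(s["finger_gap"],4),"t",round(s["t"],2),"q",np.round(s["joint_pos"],3))
    if target is not None: print("shift",np.round(R.T@(np.array(target)-s["position"]),4))
    if yaw is not None: print("turn",round(y-yaw,2))
E
python3 -m crank '[[0,0,0,-0.06,0],[0,0,0,-0.12,0],[0,0,0,-0.18,0],[0,0,0,-0.24,10],[0,0,0,-0.25,20],[0,0,0,-0.25,30],[0,0,0,-0.25,40],[0,0,0,-0.25,50],[0,0,0,-0.25,54],[0,0,0,-0.25,54]]'
python3 -c "
from h import *
to([0.50,-0.10,0.455],9.3)"
```

```text
t: 2.6
position: [0.247, 0.4914, 0.4554]
eef_rot: [3.131, 0.256, -0.0]
contact_force: [-0.0, 0.0, 0.6]
finger_gap: 0.094
pos [0.247  0.4914 0.4554] yaw 9.35 tilt [-0. -0. -1.] F [-0.   0.   0.6] M [-0.09  0.05  0.  ] gap 0.094 t 2.6 q [1.038 0.261 1.005 0.    1.875 0.875]
shift [1.536e-01 6.246e-01 4.000e-04]
turn 0.05
```

```bash

python3 -m crank '[[0,0.01,0.04,0,0],[0,0.02,0.08,0,0],[0,0.03,0.12,0,0],[0,0.04,0.16,0,0],[0,0.05,0.20,0,0],[0,0.06,0.24,0,0],[0,0.07,0.28,0,0],[0,0.08,0.32,0,0],[0,0.09,0.36,0,0],[0,0.10,0.40,0,0],[0,0.11,0.44,0,0],[0,0.12,0.48,0,0],[0,0.13,0.52,0,0],[0,0.14,0.56,0,0],[0,0.15,0.60,0,0],[0,0.154,0.625,0,0],[0,0.154,0.625,0,0]]'
python3 -c "
from h import *
to([0.59,-0.14,0.20],9.3)"
```

```text
t: 4.72
position: [0.5003, -0.1015, 0.4548]
eef_rot: [-3.131, -0.254, 0.002]
contact_force: [-0.9, 0.8, -0.0]
finger_gap: 0.0941
pos [ 0.5003 -0.1015  0.4548] yaw 9.29 tilt [-1.2e-03  3.0e-04 -1.0e+00] F [-0.9  0.8 -0. ] M [-0.02  0.04 -0.02] gap 0.0941 t 4.72 q [-0.272  0.162  1.126 -0.     1.855 -0.434]
shift [0.0826 0.0526 0.2547]
turn -0.01
```

```bash

python3 -m crank '[[0,0,0,0.05,0],[0,0,0,0.10,0],[0,0.02,0.01,0.15,0],[0,0.04,0.03,0.20,0],[0,0.07,0.045,0.24,0],[0,0.083,0.053,0.255,0],[0,0.083,0.053,0.255,0],[0,0.083,0.053,0.255,0]]'
python3 -c "
from h import *
to([0.59,-0.14,0.055],9.3)
for c,(x0,y0,x1,y1),f in(('scene',(310,190,420,320),5),('top',(320,140,440,240),6)):
    im=env.read_camera(c)[y0:y1,x0:x1,::-1]
    cv2.imwrite(f'pics/{c}1.png',cv2.resize(im,None,fx=f,fy=f,interpolation=cv2.INTER_CUBIC))
print(proj('top',(.59,-.14,.2)),proj('scene',(.59,-.14,.2)))
"
```

```text
t: 5.72
position: [0.5905, -0.1386, 0.2018]
eef_rot: [3.131, 0.257, 0.002]
contact_force: [0.4, 0.1, 0.5]
finger_gap: 0.0939
pos [ 0.5905 -0.1386  0.2018] yaw 9.37 tilt [ 1.5e-03 -4.0e-04 -1.0e+00] F [0.4 0.1 0.5] M [-0.06  0.06 -0.01] gap 0.0939 t 5.72 q [-0.291  0.429  1.355  0.     1.356 -0.455]
shift [-0.0009  0.0012  0.1468]
turn 0.07
[371.65300818 191.0200615 ] [372.22169574 238.12183287]
```

View pics/scene1.png

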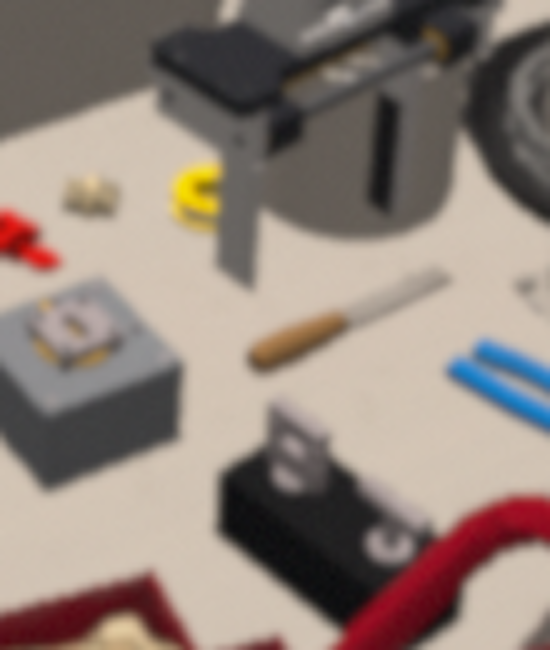

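View pics/top1.png

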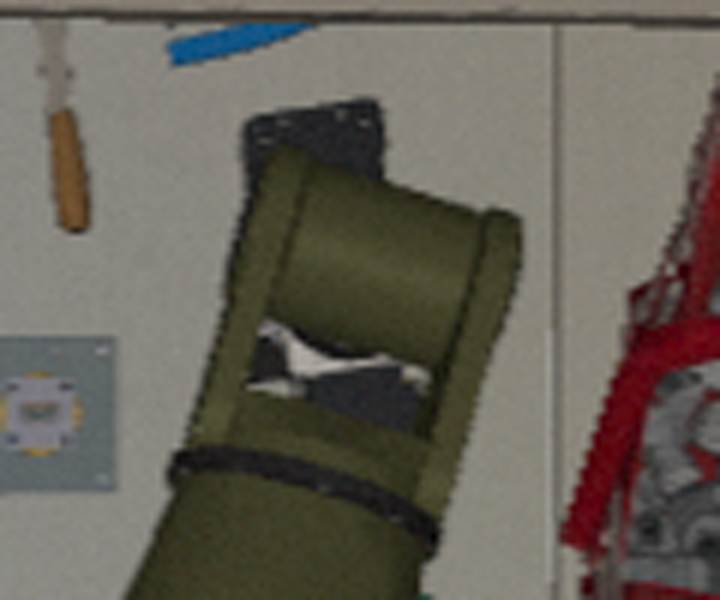

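```bash
python3 - <<'E'
from h import *
th=np.radians(9.3); ey=np.array([-np.sin(th),np.cos(th),0]); ex=np.array([np.cos(th),np.sin(th),0])
im=cv2.resize(env.read_camera("scene")[260:320,345:405,::-1],None,fx=12,fy=12,interpolation=cv2.INTER_CUBIC)
b=im.copy()
def draw(k,col):
  k=np.array([*k,.01])
  def pl(pts):
    q=np.array([proj("scene",p) for p in pts]); q=((q-[345,260]+.5)*12-.5).astype(np.int32)
    cv2.polylines(b,[q],True,col,1)
  for x in(-.005,.005):
    pl([k+ex*x+ey*y+np.array([0,0,z]) for y,z in((-.02,.04),(.02,.04),(.02,.08),(-.02,.08))])
  pl([k+.012*np.cos(a)*ex+.012*np.sin(a)*ey+np.array([0,0,.04]) for a in np.linspace(0,6.2,30)])
  pl([k-ey*.035+ex*x+ey*y+np.array([0,0,.036]) for x,y in((.028,.065),(-.028,.065),(-.028,-.065),(.028,-.065))])
draw((.590,-.140),(0,255,0))
draw((.587,-.145),(0,0,255))
cv2.imwrite("pics/ov.png",b)
E
```

```text
(no output)
```

View pics/ov.png

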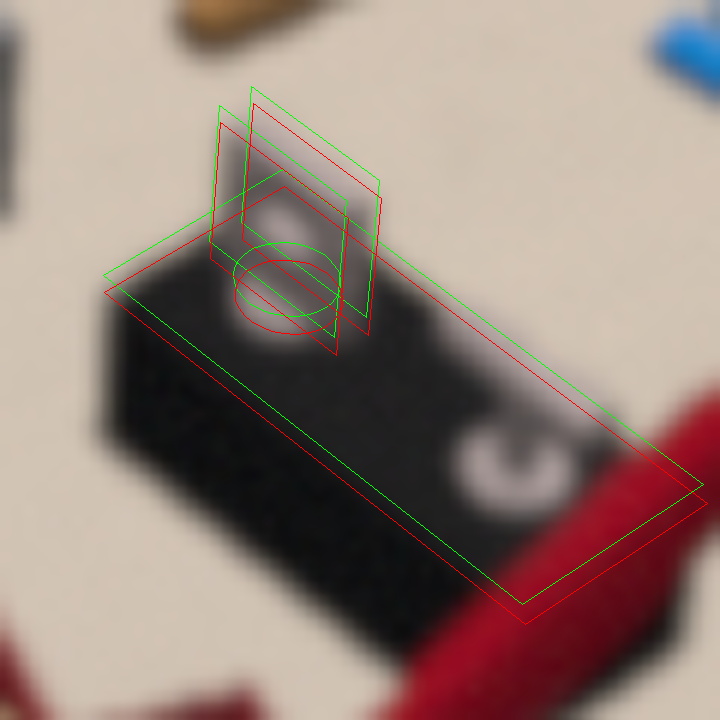

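```bash
python3 - <<'E'
from h import *
im=cv2.resize(env.read_camera("scene")[235:295,295:355,::-1],None,fx=12,fy=12,interpolation=cv2.INTER_CUBIC)
b=im.copy()
def pl(pts,col,z):
    q=np.array([proj("scene",(*p,z)) for p in pts]); q=((q-[295,235]+.5)*12-.5).astype(np.int32)
    cv2.polylines(b,[q],True,col,1)
sq=np.array([(1,1),(-1,1),(-1,-1),(1,-1)])
c=np.array([.5377,.003])
pl(c+sq*.045,(0,255,0),.058);pl(c+sq*.02,(0,255,0),.071);pl(c+sq*[.004,.0095],(0,255,0),.071)
cv2.imwrite("pics/ov2.png",b)
x=proj("scene",(.59,-.14,.05))
print(x,proj("scene",(.595,-.14,.05))-x,proj("scene",(.59,-.135,.05))-x)
print(at_z("scene",x+[-.8,2.1],.05))
E
```

```text
[368.47456847 282.7924318 ] [ 1.52975631 -0.63327039] [-1.06676934 -1.10788513]
[ 0.58345114 -0.14566167  0.05      ]
```

View pics/ov2.png

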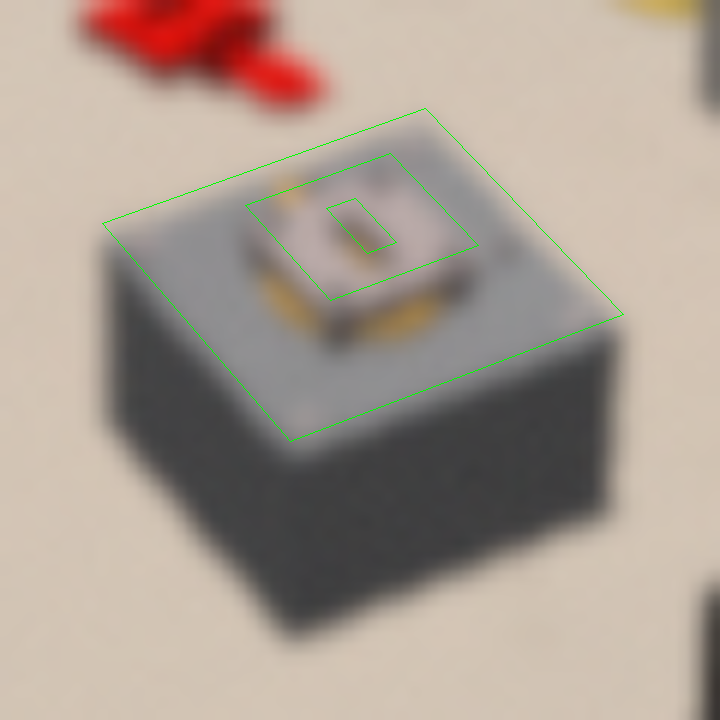

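```bash

python3 -m crank '[[0,-0.002,0.002,0.05,0],[0,-0.002,0.002,0.10,0],[0,-0.002,0.002,0.13,0],[0,-0.002,0.002,0.146,0],[0,-0.002,0.002,0.146,0]]'
python3 -c "
from h import *
to([0.589,-0.141,0.056],9.3)
im=env.read_camera('scene')[220:320,320:420,::-1]
cv2.imwrite('pics/s2.png',cv2.resize(im,None,fx=6,fy=6,interpolation=cv2.INTER_CUBIC))
"
```

```text
t: 6.55
position: [0.5889, -0.1416, 0.0544]
eef_rot: [-3.131, -0.255, 0.001]
contact_force: [0.5, -0.4, 0.5]
finger_gap: 0.0939
pos [ 0.5889 -0.1416  0.0544] yaw 9.31 tilt [-5.e-04  1.e-04 -1.e+00] F [ 0.5 -0.4  0.5] M [-0.08  0.11 -0.01] gap 0.0939 t 6.55 q [-0.296  0.579  1.494 -0.     1.069 -0.459]
shift [ 0.0002 -0.0005 -0.0016]
turn 0.01
```

View pics/s2.png

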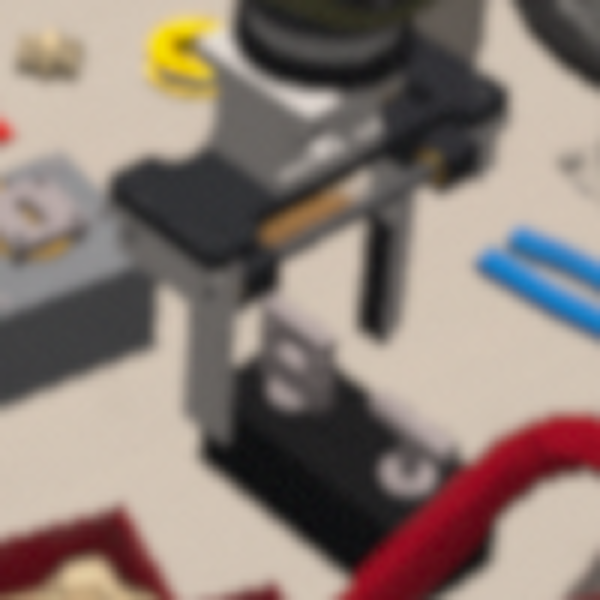

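```bash

python3 -m crank '[[0.5,0,0,-0.002,0],[0.7,0,0,-0.002,0],[0.8,0,0,-0.002,0],[1,0,0,-0.002,0],[1,0,0,-0.002,0],[1,0,0,-0.002,0],[1,0,0,-0.002,0],[1,0,0,-0.002,0]]' 8
python3 -c "
from h import *
to()"
```

```text
t: 7.6
position: [0.589, -0.1416, 0.0564]
eef_rot: [3.131, 0.255, 0.0]
contact_force: [0.4, -0.1, -0.5]
finger_gap: 0.0175
pos [ 0.589  -0.1416  0.0564] yaw 9.31 tilt [ 0. -0. -1.] F [ 0.4 -0.1 -0.5] M [-0.05  0.06  0.04] gap 0.0175 t 7.6 q [-0.296  0.576  1.493 -0.     1.072 -0.459]
```

Gap 17.5 mm, still closing perhaps.

```bash

python3 -m crank '[[1,0,0,-0.002,0],[1,0,0,-0.002,0]]' 8
python3 -c "
from h import *
to()"
python3 -m crank '[[1,0,0,0,0],[1,0,0,0,0],[1,0,0,0,0]]' 50
python3 -c "
from h import *
to()"
```

```text
t: 7.85
position: [0.5891, -0.1416, 0.0587]
eef_rot: [3.131, 0.255, 0.001]
contact_force: [1.1, 0.4, -0.7]
finger_gap: 0.0101
pos [ 0.5891 -0.1416  0.0587] yaw 9.31 tilt [ 4.e-04 -1.e-04 -1.e+00] F [ 1.1  0.4 -0.7] M [-0.01 -0.11  0.  ] gap 0.0101 t 7.85 q [-0.296  0.573  1.492  0.     1.076 -0.459]
t: 8.22
position: [0.5891, -0.1416, 0.0586]
eef_rot: [3.131, 0.255, 0.001]
contact_force: [1.5, 0.3, 0.7]
finger_gap: 0.0095
pos [ 0.5891 -0.1416  0.0586] yaw 9.31 tilt [ 5.e-04 -1.e-04 -1.e+00] F [1.5 0.3 0.7] M [-0.   -0.45  0.  ] gap 0.0095 t 8.22 q [-0.296  0.573  1.492  0.     1.076 -0.459]
```

```bash

python3 -m crank '[[1,0,0,-0.01,0],[1,0,0,-0.03,0],[1,0,0,-0.05,0],[1,0,0,-0.07,0],[1,0,0,-0.09,0],[1,0,0,-0.09,0],[1,0,0,-0.09,0]]'
python3 -c "
from h import *
to([.5364,.0016,.149],0.6)
im=env.read_camera('scene')[190:310,310:420,::-1]
cv2.imwrite('pics/s3.png',cv2.resize(im,None,fx=5,fy=5,interpolation=cv2.INTER_CUBIC))
"
```

```text
t: 9.1
position: [0.5885, -0.1415, 0.1474]
eef_rot: [-3.131, -0.255, 0.002]
contact_force: [-0.6, -0.2, -0.4]
finger_gap: 0.0098
pos [ 0.5885 -0.1415  0.1474] yaw 9.31 tilt [-1.5e-03  4.0e-04 -1.0e+00] F [-0.6 -0.2 -0.4] M [-0.03  0.01  0.03] gap 0.0098 t 9.1 q [-0.296  0.473  1.421 -0.     1.249 -0.459]
shift [-0.0282 -0.1496 -0.0015]
turn 8.71
```

View pics/s3.png

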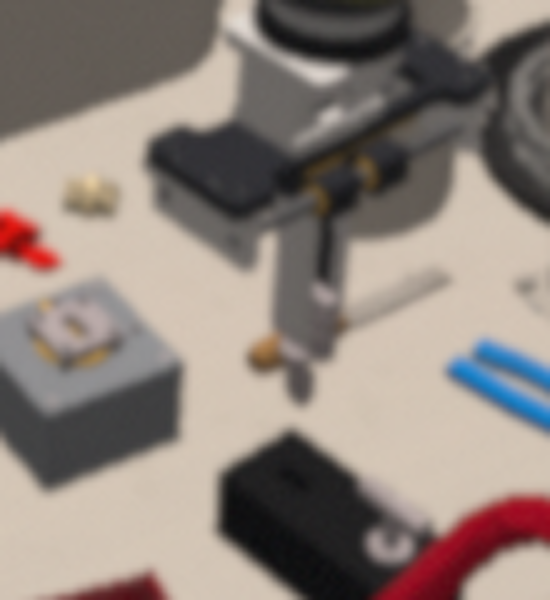

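```bash

python3 -m crank '[[1,-0.006,-0.03,0,2],[1,-0.011,-0.06,0,4],[1,-0.017,-0.09,0,6],[1,-0.023,-0.12,0,8],[1,-0.028,-0.15,0,8.7],[1,-0.028,-0.15,0,8.7],[1,-0.028,-0.15,0.012,8.7],[1,-0.028,-0.15,0.012,8.7]]'
cat > look.py <<'E'
from h import *
import sys
n=sys.argv[1]
to([.537,.0015,.13],.6)
s=env.sense(); R=Rn.from_rotvec(s["eef_rot"]).as_matrix(); p=s["position"]
x0,y0,f=295,200,8
b=cv2.resize(env.read_camera("scene")[y0:y0+75,x0:x0+80,::-1],None,fx=f,fy=f,interpolation=cv2.INTER_CUBIC); a=b.copy()
L=.0486
ex=R[:,0];ey=R[:,1];tip=p+R[:,2]*L;up=-R[:,2]
def pl(pts,col):
    q=np.array([proj("scene",v) for v in pts]); q=((q-[x0,y0]+.5)*f-.5).astype(np.int32); cv2.polylines(b,[q],True,col,1)
pl([tip+ey*w+up*h for w,h in((-.005,0),(.005,0),(.008,.007),(.008,.0255),(-.008,.0255),(-.008,.007))],(0,255,0))
pl([tip+up*.036+.012*(np.cos(t)*ex+np.sin(t)*ey) for t in np.linspace(0,6.2,30)],(0,255,0))
c=np.array([float(sys.argv[2]),float(sys.argv[3]),.071])
pl([c+v for v in np.array([(.004,.0095,0),(-.004,.0095,0),(-.004,-.0095,0),(.004,-.0095,0)])],(0,0,255))
pl([c+v for v in .02*np.array([(1,1,0),(-1,1,0),(-1,-1,0),(1,-1,0)])],(0,0,255))
cv2.imwrite(f"pics/{n}.png",a);cv2.imwrite(f"pics/{n}o.png",b)
E
python3 look.py k1 .537 .002
```

```text
t: 10.15
position: [0.5366, 0.0011, 0.1348]
eef_rot: [-3.141, -0.016, 0.004]
contact_force: [0.8, 0.7, -0.5]
finger_gap: 0.0095
pos [0.5366 0.0011 0.1348] yaw 0.57 tilt [-2.5e-03  1.0e-04 -1.0e+00] F [ 0.8  0.7 -0.5] M [-0.12  0.05 -0.06] gap 0.0095 t 10.15 q [-0.066  0.341  1.639 -0.     1.164 -0.076]
shift [ 0.0004 -0.0003  0.0048]
turn -0.03
```

View pics/k1.png

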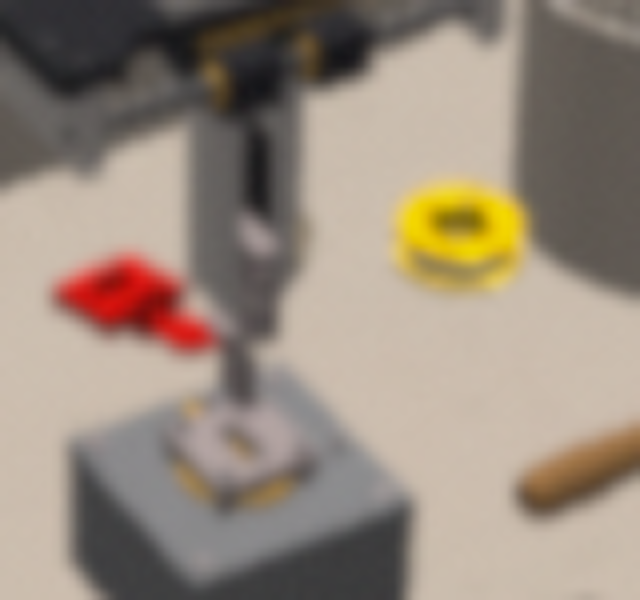

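View pics/k1o.png

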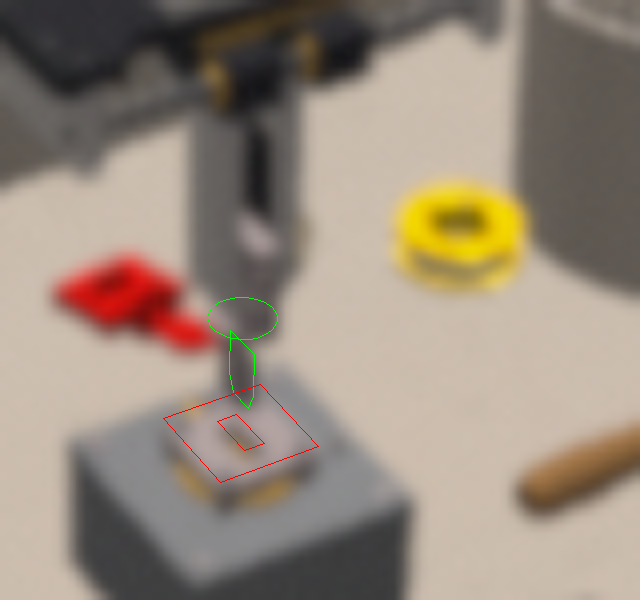

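```bash
python3 - <<'E'
from h import *
im=env.read_camera("scene")[235:270,308:343,::-1].astype(np.float32)
b=cv2.resize(im,None,fx=20,fy=20,interpolation=cv2.INTER_LANCZOS4)
g=cv2.GaussianBlur(b,(0,0),18); b=np.clip((b+1.5*(b-g))*1.3,0,255).astype(np.uint8)
for i in range(0,35,5):
    cv2.putText(b,str(308+i),(i*20,12),0,.4,(0,255,255));cv2.putText(b,str(235+i),(0,i*20+15),0,.4,(0,255,255))
cv2.imwrite("pics/z1.png",b)
for q in("lock_face","key_collar","lock_key","key_bow"):
    print(q,[(np.round(d["centre"],1),round(d["score"],2)) for d in env.landmark_of(q,"scene")[:4]])
p=env.sense()["position"];d=np.array([0,0,1])
print("pred collar",proj("scene",p+d*(.036-.0486)),"tip",proj("scene",p-d*.0486),"face",proj("scene",(.537,.002,.071)))
E
```

```text
lock_face [(array([325.9, 254.3]), 0.71)]
key_collar [(array([312.4, 241.3]), 0.63), (array([324.9, 240.9]), 0.41), (array([244.4, 248.3]), 0.18)]
lock_key [(array([323.8, 249.7]), 0.7), (array([320.6, 240.8]), 0.66), (array([321.3, 278.2]), 0.66)]
key_bow [(array([309.7, 237.9]), 0.64), (array([324.5, 230.9]), 0.46)]
pred collar [325.01267917 238.68612249] tip [324.82213565 248.93921067] face [324.622053   253.61388982]
```

View pics/z1.png

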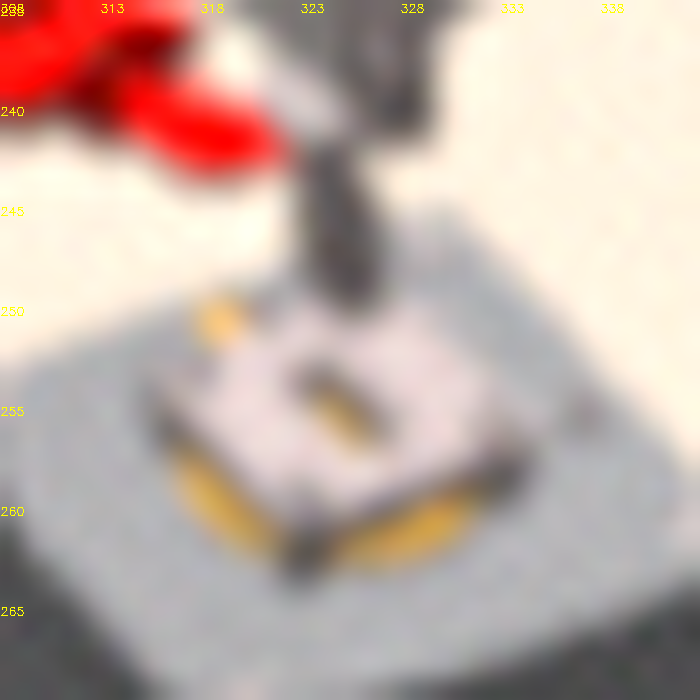

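```bash

python3 -m crank '[[1,0.0004,-0.0009,0,0],[1,0.0004,-0.0009,0.006,0],[1,0.0004,-0.0009,0.012,0],[1,0.0004,-0.0009,0.016,0],[1,0.0004,-0.0009,0.020,0],[1,0.0004,-0.0009,0.024,0],[1,0.0004,-0.0009,0.024,0]]'
python3 look.py k2 .537 .002
```

```text
t: 11.32
position: [0.5373, 0.0028, 0.1122]
eef_rot: [-3.142, -0.017, 0.001]
contact_force: [-0.4, 0.8, -0.8]
finger_gap: 0.0097
pos [0.5373 0.0028 0.1122] yaw 0.61 tilt [-5.e-04  0.e+00 -1.e+00] F [-0.4  0.8 -0.8] M [-0.05  0.11 -0.03] gap 0.0097 t 11.32 q [-0.063  0.368  1.66  -0.     1.114 -0.074]
shift [-0.0004  0.0013 -0.0178]
turn 0.01
```

View pics/k2.png

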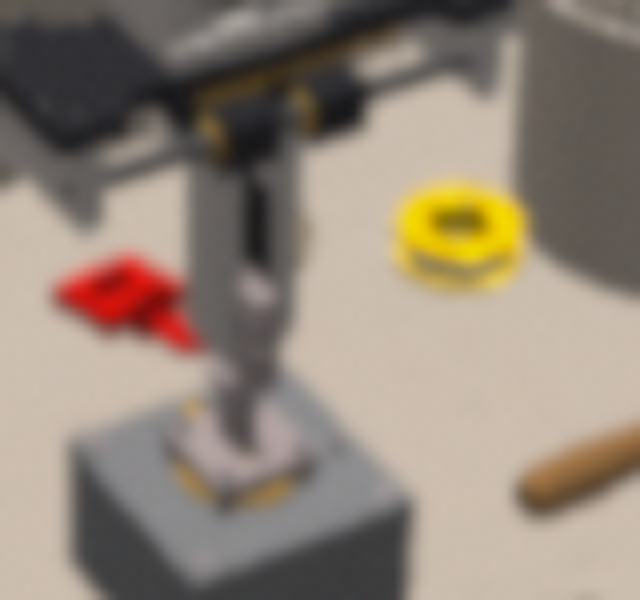

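```bash

python3 -m crank '[[1,0,0,0.003,0],[1,0,0,0.006,0],[1,0,0,0.009,0],[1,0,0,0.010,0],[1,0,0,0.010,0]]' 60
python3 -c "
from h import *
to()"
```

```text
t: 12.0
position: [0.5374, 0.0028, 0.1024]
eef_rot: [-3.142, -0.017, 0.0]
contact_force: [0.1, 0.5, -0.8]
finger_gap: 0.0094
pos [0.5374 0.0028 0.1024] yaw 0.61 tilt [-1.e-04  0.e+00 -1.e+00] F [ 0.1  0.5 -0.8] M [-0.06  0.08  0.01] gap 0.0094 t 12.0 q [-0.063  0.381  1.668 -0.     1.093 -0.074]
```

```bash

python3 -m crank '[[1,0,0,0.002,3],[1,0,0,0.004,-3],[1,0,0,0.006,3],[1,0,0,0.008,-3],[1,0,0,0.010,3],[1,0,0,0.011,-3],[1,0,0,0.012,3],[1,0,0,0.013,-3],[1,0,0,0.014,0],[1,0,0,0.014,0]]' 60
python3 -c "
from h import *
to()"
```

```text
t: 13.25
position: [0.538, 0.0028, 0.0892]
eef_rot: [3.141, 0.016, 0.003]
contact_force: [0.1, 0.3, 4.9]
finger_gap: 0.0095
pos [0.538  0.0028 0.0892] yaw 0.58 tilt [ 1.7e-03 -1.0e-04 -1.0e+00] F [0.1 0.3 4.9] M [-0.01 -0.08  0.04] gap 0.0095 t 13.25 q [-0.063  0.398  1.678  0.     1.064 -0.073]
```

```bash

python3 -m crank '[[1,0,0,0.001,3],[1,0,0,0.002,-3],[1,0,0,0.003,3],[1,0,0,0.004,-3],[1,0,0,0.005,3],[1,0,0,0.006,-3],[1,0,0,0.007,3],[1,0,0,0.007,-3],[1,0,0,0.007,0],[1,0,0,0.007,0]]' 60
python3 look.py k3 .537 .002
```

```text
t: 14.5
position: [0.5383, 0.0027, 0.0826]
eef_rot: [3.141, 0.016, 0.004]
contact_force: [-0.4, 0.2, 8.2]
finger_gap: 0.0097
pos [0.5383 0.0027 0.0826] yaw 0.6 tilt [ 2.4e-03 -2.0e-04 -1.0e+00] F [-0.4  0.2  8.2] M [ 0.02  0.06 -0.05] gap 0.0097 t 14.5 q [-0.063  0.407  1.682 -0.     1.049 -0.073]
shift [-0.0012  0.0012 -0.0474]
turn -0.0
```

View pics/k3.png

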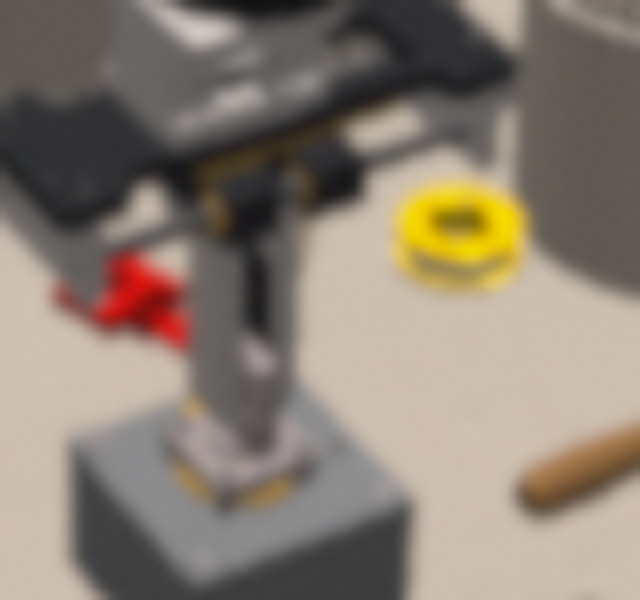

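```bash

python3 -m crank '[[1,0,0,0.001,3],[1,0,0,0.002,-3],[1,0,0,0.002,3],[1,0,0,0.002,0],[1,0,0,0.002,0]]' 60
python3 -c "
from h import *
to()"
```

```text
t: 15.18
position: [0.5391, 0.0028, 0.0825]
eef_rot: [3.141, 0.018, 0.008]
contact_force: [-5.3, 1.7, 27.0]
finger_gap: 0.01
pos [0.5391 0.0028 0.0825] yaw 0.67 tilt [ 4.9e-03 -1.0e-04 -1.0e+00] F [-5.3  1.7 27. ] M [ 0.17  1.34 -0.08] gap 0.01 t 15.18 q [-0.063  0.408  1.682  0.     1.047 -0.075]
```

```bash

python3 -m crank '[[1,0,0,-0.001,0],[1,0,0,-0.001,0],[1,0,0,-0.001,6],[1,0,0,-0.001,12],[1,0,0,-0.001,18],[1,0,0,-0.001,24],[1,0,0,-0.001,30],[1,0,0,-0.001,30]]' 60
python3 -c "
from h import *
to()"
```

```text
t: 16.18
position: [0.5385, 0.0029, 0.0825]
eef_rot: [-3.038, 0.798, -0.005]
contact_force: [-3.7, 1.1, 18.2]
finger_gap: 0.0097
pos [0.5385 0.0029 0.0825] yaw -29.45 tilt [ 0.0033  0.     -1.    ] F [-3.7  1.1 18.2] M [0.25 0.97 0.  ] gap 0.0097 t 16.18 q [-0.063  0.407  1.682  0.     1.048  0.451]
```

```bash

python3 -m crank '[[1,0,0,0,6],[1,0,0,0,12],[1,0,0,0,18],[1,0,0,0,24],[1,0,0,0,30],[1,0,0,0,36],[1,0,0,0,36]]' 60
python3 look.py k4 .537 .002
```

```text
t: 17.05
position: [0.5383, 0.003, 0.0825]
eef_rot: [-2.642, 1.697, -0.003]
contact_force: [-6.6, 1.2, 21.2]
finger_gap: 0.0093
pos [0.5383 0.003  0.0825] yaw -65.44 tilt [ 2.7e-03  2.0e-04 -1.0e+00] F [-6.6  1.2 21.2] M [0.41 1.36 0.09] gap 0.0093 t 17.05 q [-0.063  0.407  1.683  0.     1.049  1.079]
shift [ 0.0009  0.0017 -0.0475]
turn -66.04
```

View pics/k4.png

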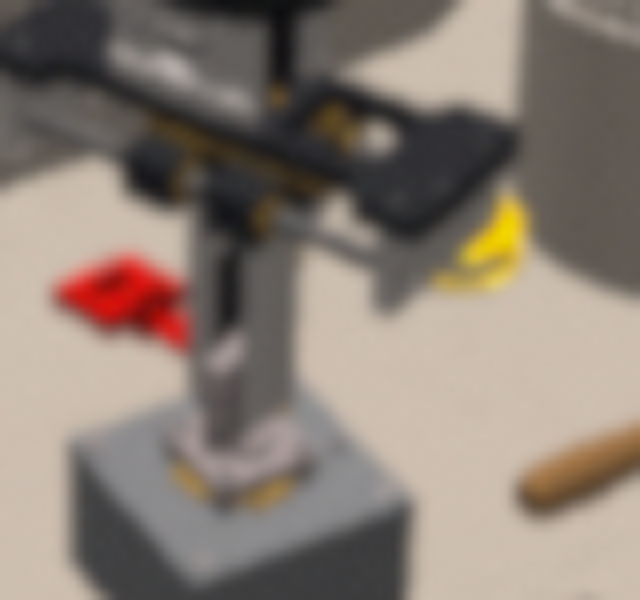

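```bash

python3 -m crank '[[1,0,0,0,6],[1,0,0,0,12],[1,0,0,0,18],[1,0,0,0,23],[1,0,0,0,23],[1,0,0,0,23]]' 60
python3 -c "
from h import *
to()"
python3 -m crank '[[1,0,0,0,1],[1,0,0,0,2.5],[1,0,0,0,2.5],[1,0,0,0,2.5]]' 60
python3 look.py k5 .537 .002
python3 -c "
from h import *
im=env.read_camera('top')[150:270,270:390,::-1]
cv2.imwrite('pics/t5.png',cv2.resize(im,None,fx=5,fy=5,interpolation=cv2.INTER_CUBIC))"
```

```text
t: 17.85
position: [0.5383, 0.0031, 0.0825]
eef_rot: [-2.252, 2.188, -0.003]
contact_force: [-6.5, 2.9, 20.7]
finger_gap: 0.0095
pos [0.5383 0.0031 0.0825] yaw -88.35 tilt [ 2.6e-03  2.0e-04 -1.0e+00] F [-6.5  2.9 20.7] M [0.5  1.33 0.08] gap 0.0095 t 17.85 q [-0.063  0.407  1.683  0.     1.049  1.479]
t: 18.35
position: [0.5383, 0.0031, 0.0825]
eef_rot: [-2.204, 2.236, -0.003]
contact_force: [-6.1, 2.5, 20.1]
finger_gap: 0.0092
pos [0.5383 0.0031 0.0825] yaw -90.84 tilt [ 2.7e-03  2.0e-04 -1.0e+00] F [-6.1  2.5 20.1] M [0.43 1.23 0.18] gap 0.0092 t 18.35 q [-0.063  0.407  1.683  0.     1.049  1.523]
shift [ 0.0016  0.0011 -0.0475]
turn -91.44
```

View pics/k5.png

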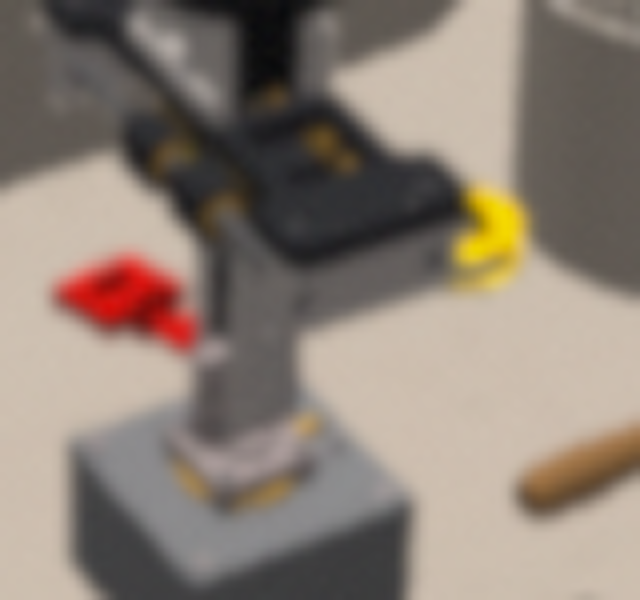

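View pics/t5.png

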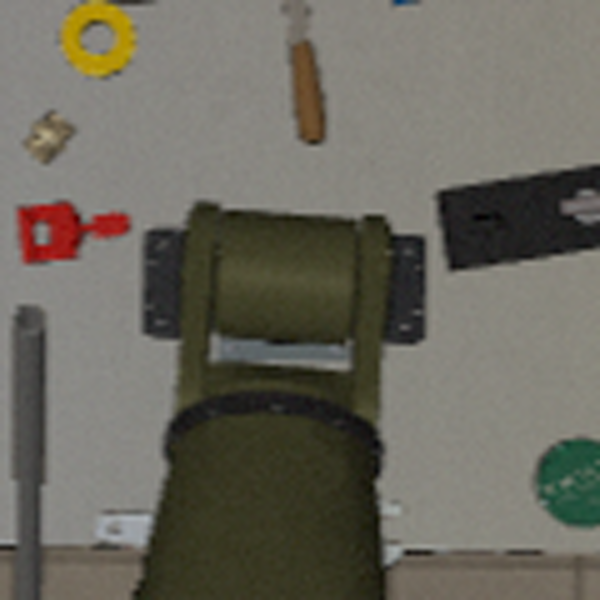

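The scene picture shows the brass pointer has swung from the plate's left-back side (192,405) to its right-back side (308,425), and the collar is on the plate. I let it settle once, then hand in.

```bash

python3 -m crank '[[1,0,0,0,0],[1,0,0,0,0],[1,0,0,0,0],[1,0,0,0,0]]' 60
python3 -c "
from h import *
to()
print(np.abs(env.sense()['qvel']).max())
print('tee',[(np.round(d['centre'],1),round(d['score'],2)) for d in env.landmark_of('tee_key','scene')[:2]])
print(env.hand_in())"
```

```text
t: 18.95
position: [0.5383, 0.003, 0.0825]
eef_rot: [-2.204, 2.236, -0.003]
contact_force: [-5.4, 2.8, 19.3]
finger_gap: 0.0099
pos [0.5383 0.003  0.0825] yaw -90.84 tilt [ 2.7e-03  2.0e-04 -1.0e+00] F [-5.4  2.8 19.3] M [0.5  1.35 0.24] gap 0.0099 t 18.95 q [-0.063  0.407  1.683  0.     1.049  1.523]
0.0014708432094883619
tee [(array([388. , 309.6]), 0.54)]
the job is handed in; nothing more can be done
None
```

I took the steel key with the flat, holed bow from the stand's left pocket. I rocked it past the pins until it was fully home, turned it clockwise 91.4° (1.60 rad) and handed in at about 19 s, still gripping it at 60 N.

**Seating:** with the key in the lock, pushing down at 27 N gave no further travel. In the last picture the collar sits on the face plate.

**Turn:** the brass pointer swung about a quarter turn, from the left-back to the right-back side of the plate. I could not read the plug angle directly. From the turn less the key's play I estimate about 1.47 rad; I did not confirm the hard stop itself.

**Grip and stillness:** the moment about the vertical axis was 0.24 N m at the last reading, up from 0.18 N m. The finger gap was 9.9 mm on the key and the arm was still, with about 19 N of downward push held.

**Other things:** the T-handled key was found within about 1.6 px of its first position (roughly 4 mm at that distance). The bystanders looked unmoved, though the arm hid part of the wrench in the top view.

**Disagreements:**
- The two cameras differed by about 1 px (2–4 mm) on the lock and more on the key in the stand. I used positions relative to each other to get round this, and the key entered the slot without contact.
- The red look-alike key stood upright in the first pictures and had fallen over by the time the arm was above the stand. I do not know why; the arm did not go near it. It is not on the bystander list.

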